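# Set equal cooling gaps between power-supply modules with a hooked spacer

### The job

Pick up the hooked spacer and use it to set the cooling gaps in the row of three power-supply modules: hook it over the middle module and draw that gently along the rail until the yellow spacer leg just meets the clamped end module, then step the spacer over the far module and draw that up the same way until the yellow leg just meets the middle one, without shifting the middle one again. Both gaps end up equal at 30 mm; then stand the spacer back on its blue mat. Only the spacer may touch the modules, not the gripper, and leave the other things on the bench where they are.

Things in the scene. Friction and masses are not known exactly. Their poses are not given: they have to be found in the camera images.
- plate: Fixed aluminium mounting plate, 100 x 360 mm and 6 mm thick, with a steel rail 30 mm wide along its centre line (top 12 mm above the bench). Origin: centre of its underside on the bench. y runs along the rail; a dark steel end bracket with a red screw stands at its -y end. z up.
- module_end: Green 90 x 44 mm (x, y) board on a grey carrier. Origin: centre of its underside, 10 mm above the bench; y along the row. Clamped at the row's -y end, fixed. All three modules: side faces at y = +-22 mm, 10 to 34 mm above the bench; flat chips to 38 mm on the robot-side strip (x -45 to -12 mm), white connectors, transformer and capacitors up to 56 mm beyond it.
- module_mid: Green 90 x 44 mm (x, y) board on a grey carrier. Origin: centre of its underside, 10 mm above the bench; y along the row. Same make as the end module. Slides along its y only, with a steady drag of about 6 N, and stays where left. Middle of the row; starts with a gap of 40 to 68 mm to the end module.
- module_far: Green 90 x 44 mm (x, y) board on a grey carrier. Origin: centre of its underside, 10 mm above the bench; y along the row. Same make. Slides along its y only, drag about 6 N, stays where left. The row's +y end; starts 30 mm or more clear of the middle module. Drawn on after the spacer meets the middle module, it takes that along and the force rises from about 6 to about 12 N.
- spacer_handle (a point): Hooked spacer, a rigid 150 g bridge-shaped gauge: centre of its upright orange handle, 60 mm above its feet, with the spacer's own axes. Handle 26 (x) x 18 (y) mm, 40 to 81 mm above the feet; grasp across the 18 mm. Below it a bridge 26 (x) x 82 mm (y), 30 to 40 mm above the feet, on two legs. Starts standing on the blue mat, yaw within 0.45 rad of the world's.
- spacer_leg (a point): Spacer's yellow leg (yellow up to the bridge's top), bottom centre: 20 mm thick, at the spacer's y -47 to -27 mm from the handle centre. The orange hook leg, 8 mm, is at y +27 to +35; the 54 mm opening takes a 44 mm module with 5 mm spare each side. Hook leg on a module's +y face and yellow leg on its neighbour give a 30 mm gap. Moves with the handle.
- strip (a point): Point on the row's working line, at the end module: 30 mm to the robot side (-x) of the modules' centres, 38 mm above the bench. Use the spacer with its handle over this line, yellow leg towards -y, its feet about 16 mm above the bench: they clear the 12 mm rail, overlap the modules' side faces, and the bridge clears the chips.
- mat: Fixed blue mat, 60 (x) by 110 mm (y), 5 mm thick, where the spacer belongs. Origin: centre of its underside on the bench.
- reel: Bystander: small blue reel of copper wire, 56 mm across and 28 mm high, standing on a flange. Origin: centre of its underside.
- bin: Bystander: open red parts bin, 60 x 80 x 30 mm. Origin: centre of its underside.
- capacitor: Bystander: black capacitor can, 36 mm across and 45 mm high, upright beyond the row. Origin: centre of its underside.
Not all that is in view belongs to the job. Of the things like the mat, leave any that is black; of the rest the larger one is meant. Of the things that look like the part that bears spacer_handle, the larger one is meant.

How it is judged (in metres and radians):
On the way, in this order (a step that is already met when the one before it is completed fails the run):
1. the spacer, hooked over the middle module, has set its gap from the end module (30 mm, give or take 3) (y of module_mid in the frame of module_end between 0.071 and 0.077 m and y of spacer_handle in the frame of module_mid between -0.014 and 0.014 m and x of spacer_handle in the frame of module_mid between -0.05 and -0.01 m and height (world z) of spacer_handle below 0.092 m), for 0.2 s.
2. the spacer, hooked over the far module, has set its gap from the middle module (30 mm, give or take 3), the first gap still right (y of module_mid in the frame of module_end between 0.071 and 0.077 m and y of module_far in the frame of module_mid between 0.071 and 0.077 m and y of spacer_handle in the frame of module_far between -0.014 and 0.014 m and x of spacer_handle in the frame of module_far between -0.05 and -0.01 m and height (world z) of spacer_handle below 0.092 m), for 0.2 s.
At the end, for the whole second after the job is handed in: Both gaps between neighbouring modules are 30 mm, give or take 3 mm, and the modules are at rest; the spacer stands upright (within 0.1 rad) on its blue mat, handle within 35 mm of the mat's centre, released (y of module_mid in the frame of module_end between 0.071 and 0.077 m and y of module_far in the frame of module_mid between 0.071 and 0.077 m and horizontal distance between spacer_handle and mat below 0.035 m and height (world z) of spacer_handle between 0.06 and 0.07 m and angle between spacer_handle's own z axis and vertical below 0.1 rad and linear speed of each of module_mid, module_far below 0.01 m/s); the robot touches nothing.
It fails at once if the gripper itself touches a module (over 2 N) (contact force between the fingers and module_end above 2 N or contact force between the fingers and module_mid above 2 N or contact force between the fingers and module_far above 2 N).
It fails at once if a module is knocked or pressed hard with the spacer (over 40 N) (contact force between spacer and module_end above 40 N or contact force between spacer and module_mid above 40 N or contact force between spacer and module_far above 40 N).
It fails at once if a bystander is moved more than 30 mm (distance of any of reel, bin, capacitor from where it was at the start of the episode above 0.03 m).
It also fails if it takes over 51 s, if anything falls off the work surface, if the arm or the gripper's body presses on something with over 40 N, if the wrist force passes 120 N, or if a joint passes its speed limit or range.

### The arm

A 6-joint arm with a two-finger parallel gripper is mounted at the origin on the work surface. World frame = base frame: x ahead of the robot, y to its left, z up, the work surface at z = 0. Lengths are in mm, angles in rad, forces in N, time in s.
With the tool pointing down it reaches from about 375 to 925 mm from the base axis. Payload 5.7 kg.
Tool frame: the origin (TCP) lies between the finger pads; the fingertips stand 25 mm ahead of it and the grasp point (between the pads) lies 6 mm ahead of it; z points along the fingers, y is the line along which they close (so a half turn about z gives the same grasp; the last joint's range is limited). The gripper opens to 88 mm and grips with 3 to 60 N. Pads are 20 mm wide; open, the fingers measure 115 mm over their backs; the gripper's body (75 mm by 178 mm) begins 61 mm behind the grasp point.
Start: joints at [1.131, 0.359, 1.51, -0, 1.272, -0.115], TCP at [191.464, 568.601, 247.623] pointing down, gripper open.
Joint ranges: [-2.97, 2.97], [-1.01, 2.36], [0.21, 2.38], [-0.96, 4.11], [0.2, 2.71], [-2.98, 2.98]. Speed limits (rad/s): [2.39, 2.39, 3.14, 3.14, 3.14, 3.14].

### API

Orientations are given as a rotation vector (axis times angle).
In Python, from plant import state, snapshot, camera_params, finish_job gives the robot as it stands.
- The arm moves only by the tool apply_moves, never from a script. Its argument "steps" is a list that holds one entry, the list of rows, each a list of 7 numbers: the turn, a rotation vector about the world's x, y, z in degrees, then the shift along the world's x, y, z in cm, then the closure in counts, from 0 (fully open) to 255 (shut). A call has 1 to 10 rows; each row shifts and turns the commanded pose from where the row before left it; what a row does not reach is not made up. A row lasts 1/12 s, in which the tool goes at most 41.7 mm and 7.16 degrees, less where a joint would pass 70% of its speed; a pose out of reach is approached as far as the arm can. A call is refused whole if a number of a shift passes 4.17 or a number of a turn 7.16, either way. A call with a gripper value outside its range is refused whole. The fingers move at their own pace and stop on an object; "newtons" is the grip in N (left out, the last holds). Time passes only in rows, so rows that do not move let the fingers close. It gives the time, the measured TCP pose, the force, the opening and the grip force at its end, in the units of the state.
- state(): the state, without advancing time (a new reading comes with each control period).
- snapshot(name): name is "scene" or "top" or "wrist"; returns the picture (400x640x3 uint8, red, green, blue); there is no depth.
- camera_params(name): a dict with "intrinsics" (3x3 intrinsics, pixels), "rvec" (rotation vector, rad) and "tvec" (3), from world to camera coordinates, as OpenCV has them. Camera axes: x right, y down, z forward; pixel columns grow to the right and rows downward; lengths in mm; the calibration is good to about 2 mm. A picture is of the moment at which its call begins: read the wrist's pose just before it. camera_params takes no time and is no camera call; for the wrist camera it gives the pose at the moment of the call.
- finish_job(): hands the job in; it is judged then, once.
The state is a dict: "t": time; "joint_positions": joint angles; "qvel": joint speeds; "effort": joint torques, N m; "eef_pos": TCP position; "tcp_rot": TCP orientation; "ft_force": force on the tool from outside, world axes, zero at the start; "torque": the same for the moment, N m; "finger_gap": opening from 0.0 (shut) to 1.0 (fully open); "gripper_force": force on a finger pad.
Only numpy, scipy, OpenCV 4.12 (cv2) and the standard library are available. Lean on these libraries where they do the work, as an engineer would, in place of code of your own. Each camera call takes 0.05 s, during which the arm holds its last target. There are 200 camera calls.

## Working session

There is one attempt and no reset: what is moved stays moved. The work goes in short steps, Python scripts to look and compute and a tool call to move; the robot and the scene stay as the last step left them, time stands still between calls to the robot, and variables do not carry over. Pictures are saved under pics/ and viewed, at most 10 in all, crops included, and the job is handed in when it is done.

Besides the shell and the picture viewer there is one more tool, called after ">>>" by a JSON object that holds its "op" and its "data", one argument or row to a line. apply_moves: Moves the arm, as the interface text tells. Its arguments: {"type":"object","properties":{"steps":{"type":"array","items":{"type":"array","items":{"type":"array","items":{"type":"number"}}}},"newtons":{"type":"number"}},"required":["steps"]}

```bash
ls; mkdir -p pics; cat > h.py <<'E'
import numpy as np, cv2, json
from plant import *
def P(n):
    c=camera_params(n); K=np.array(c["intrinsics"],float).reshape(3,3); R=cv2.Rodrigues(np.array(c["rvec"],float))[0]; t=np.array(c["tvec"],float).ravel()
    return K,R,t
def ray(n,uv,z,p=None):
    K,R,t=p or P(n); uv=np.atleast_2d(np.array(uv,float))
    d=(np.linalg.inv(K)@np.c_[uv,np.ones(len(uv))].T).T@R; o=-R.T@t
    return o+d*((z-o[2])/d[:,2])[:,None]
def proj(n,X,p=None):
    K,R,t=p or P(n); q=(K@(R@np.atleast_2d(X).T+t[:,None])).T
    return q[:,:2]/q[:,2:]
def snap(n,f):
    im=snapshot(n); cv2.imwrite(f"pics/{f}.png",im[:,:,::-1]); return im
E
python3 - <<'E'
from h import *
for n in("scene","top"):
    snap(n,n+"0"); K,R,t=P(n); print(n,K.tolist(),(-R.T@t).round(),R.round(2).tolist())
print(state())
E
```

```text
pics
scene [[382.3170536305312, 0.0, 321.215153762872], [0.0, 382.3170536305312, 199.48956193889782], [0.0, 0.0, 1.0]] [1024. -459.  532.] [[0.73, 0.69, 0.01], [0.38, -0.39, -0.84], [-0.57, 0.61, -0.54]]
top [[366.6336461194923, 0.0, 327.9322120122867], [0.0, 366.6336461194923, 192.27601517229584], [0.0, 0.0, 1.0]] [472.  70. 885.] [[0.02, -1.0, 0.04], [-1.0, -0.03, -0.08], [0.08, -0.04, -1.0]]
{'t': 0.1, 'joint_positions': array([ 1.13085959e+00,  3.59436698e-01,  1.51128596e+00,  3.24574314e-06,
        1.27251750e+00, -1.15102335e-01]), 'qvel': array([ 0.00118588,  0.00012979, -0.00207119,  0.00104158,  0.00062481,
       -0.00045136]), 'effort': array([-5.30076195e-04, -5.16354561e+01, -2.71406901e+01,  6.76213461e-02,
        2.77023227e-02, -1.85700219e-05]), 'eef_pos': array([191.25532042, 568.10266026, 246.9059649 ]), 'tcp_rot': array([-5.07936162e-01, -3.09979750e+00,  2.48717459e-03]), 'ft_force': array([-0.80748681,  0.57987109,  0.20841075]), 'torque': array([ 0.00441003,  0.00559093, -0.01109215]), 'gripper_force': 0.0, 'finger_gap': 1.000310561124934}
```

View pics/scene0.png

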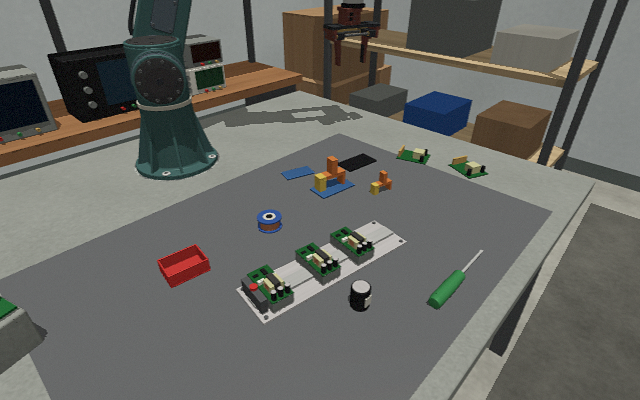

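View pics/top0.png

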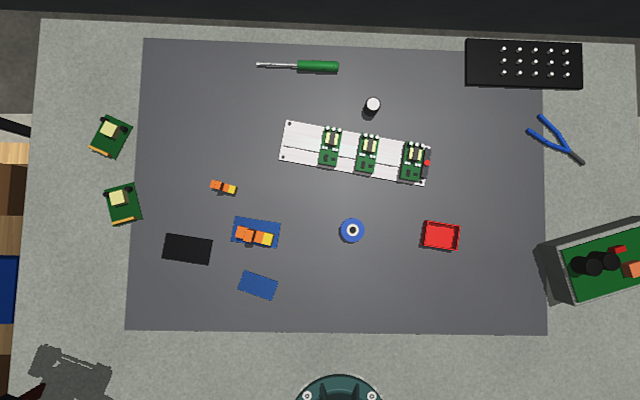

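The scene has two orange and yellow bridges: a large one at top (254,235) and a small one at (223,187). I take the larger. There are three mats: large blue at (256,232), small blue at (258,285) and black at (187,249). The large blue one fits. The modules are at (414,161) end, with the bracket and red screw, (367,153) mid and (329,147) far.

```bash
cat > m.py <<'E'
from h import *
im=cv2.imread("pics/top0.png"); hsv=cv2.cvtColor(im,cv2.COLOR_BGR2HSV)
def mask(lo,hi,box):
    m=cv2.inRange(hsv,lo,hi); k=np.zeros_like(m); x0,y0,x1,y1=box; k[y0:y1,x0:x1]=m[y0:y1,x0:x1]; return k
def pts(m): return np.argwhere(m)[:,::-1]
def rect(m,z):
    W=ray("top",pts(m),z)[:,:2].astype(np.float32); return cv2.minAreaRect(W)
b=(225,210,290,255)
print("mat",rect(mask((100,120,60),(125,255,255),b),5))
print("smallmat",rect(mask((100,120,60),(125,255,255),(230,262,285,305)),5))
o=mask((5,150,120),(17,255,255),b); y=mask((20,150,120),(32,255,255),b)
for n,m in(("o",o),("y",y)):
    c=pts(m); print(n,len(c),c.min(0),c.max(0),"rect z40",rect(m,40))
print("both",rect(o|y,40))
pl=mask((0,0,180),(180,40,255),(270,110,440,195)); 
print("plate",rect(pl,6))
print("reel",ray("top",[352,230],28)[0].round(),"bin",ray("top",[440,236],30)[0].round(),"cap",ray("top",[373,104],45)[0].round())
g=mask((45,80,40),(85,255,200),(270,110,440,195)); n,l,s,c=cv2.connectedComponentsWithStats(g)
for i in range(1,n):
    if s[i,4]>40: print(s[i],rect((l==i).astype(np.uint8),34))
a=cv2.resize(im[180:300,150:300],None,fx=4,fy=4,interpolation=cv2.INTER_CUBIC)[:, :]
a2=cv2.resize(im[105:200,270:440],None,fx=4,fy=4,interpolation=cv2.INTER_CUBIC)
cv2.imwrite("pics/c1.png",a); cv2.imwrite("pics/c2.png",a2)
E
python3 m.py
```

```text
mat ((440.8374328613281, 205.76246643066406), (108.61835479736328, 59.24750900268555), 82.2233657836914)
smallmat ((316.5939636230469, 196.02346801757812), (84.16096496582031, 46.21281814575195), 72.09085845947266)
o 299 [235 226] [264 242] rect z40 ((434.4827575683594, 213.9995880126953), (61.27440643310547, 30.19362449645996), 76.1123275756836)
y 112 [262 233] [273 245] rect z40 ((427.461669921875, 172.91854858398438), (21.22684097290039, 26.887460708618164), 76.03057861328125)
both ((432.3546142578125, 203.37518310546875), (83.2890396118164, 30.572097778320312), 77.32514953613281)
plate ((640.0883178710938, -27.52947998046875), (360.43414306640625, 103.44265747070312), 81.25619506835938)
reel [451. -22.  28.] bin [ 442. -229.   30.] cap [747. -64.  45.]
[318 131  21  35 294] ((640.9560546875, 36.09386444091797), (42.46107864379883, 77.09175872802734), 81.08795166015625)
[333 131   9  18  47] ((662.339599609375, 13.299121856689453), (12.632062911987305, 40.73594284057617), 65.12976837158203)
[355 133  21  40 307] ((633.2269287109375, -52.608158111572266), (43.12666702270508, 88.89248657226562), 81.67304992675781)
[400 141  21  40 339] ((617.1180419921875, -160.32374572753906), (45.356163024902344, 89.68722534179688), 81.4646987915039)
```

```bash
sleep 1
```

```text
(no output)
```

View pics/c1.png

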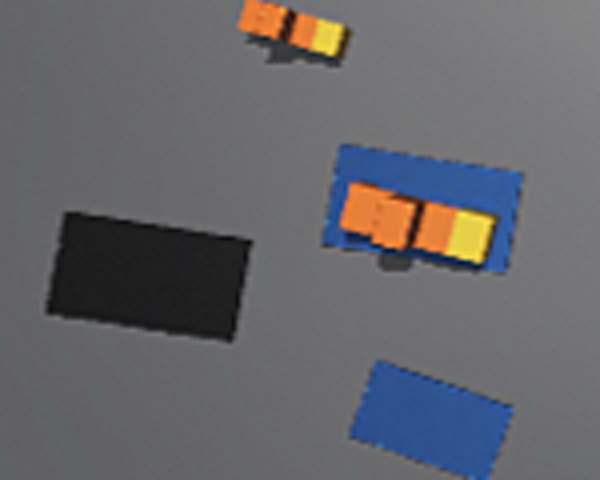

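View pics/c2.png

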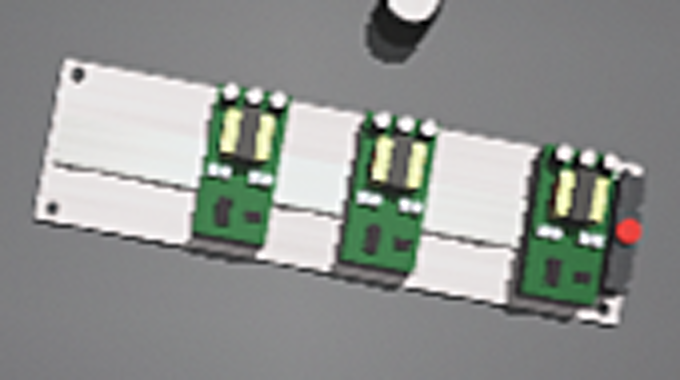

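Crop 1 confirms the large bridge on the large blue mat, yellow leg towards -y. The black mat and small blue mat are separate. Crop 2 shows three modules, with the red screw at the end module. Moving above the spacer.

>>> {"op": "apply_moves", "data": {
  "steps": [
    [[0,0,0.5,2,-3,-0.5,0],[0,0,0.5,2,-3,-0.5,0],[0,0,0.5,2,-3,-0.5,0],[0,0,0.5,2,-3,-0.5,0],[0,0,0.5,2,-3,-0.5,0],[0,0,0.5,2,-3,-0.5,0],[0,0,0.5,2,-3,-0.5,0],[0,0,0.5,2,-3,-0.5,0],[0,0,0.5,2,-3,-0.5,0],[0,0,0,2,-3,-0.5,0]]
  ]
}}

```text
t: 0.93
eef_pos: [391.8, 266.9, 197.3]
tcp_rot: [-0.385, -3.118, 0.0]
ft_force: [0.2, -0.6, -1.0]
finger_gap: 0.998
gripper_force: 0.0
```

>>> {"op": "apply_moves", "data": {
  "steps": [
    [[0,0,0,2,-3,-0.5,0],[0,0,0,2,-3,-0.5,0],[0,0,0,0.5,0,0,0],[0,0,0,0,0,0,0],[0,0,0,0,0,0,0]]
  ]
}}

```text
t: 1.35
eef_pos: [436.2, 208.7, 187.4]
tcp_rot: [-0.388, -3.116, -0.0]
ft_force: [-0.5, 0.4, 0.4]
finger_gap: 0.999
gripper_force: 0.0
```

```bash
python3 - <<'E'
from h import *
s=state(); print(s['eef_pos'],s['tcp_rot'],s['t'])
p=P("wrist"); print(p[0].round(1).tolist(),(-p[1].T@p[2]).round(),p[1].round(2).tolist())
snap("wrist","w1")
E
```

```text
[436.177704   208.71760905 187.39695372] [-3.87789746e-01 -3.11648731e+00 -5.68013282e-05] 1.35
[[305.2, 0.0, 317.6], [0.0, 305.2, 197.8], [0.0, 0.0, 1.0]] [370. 224. 325.] [[0.25, 0.97, 0.0], [0.94, -0.24, 0.25], [0.24, -0.06, -0.97]]
```

View pics/w1.png

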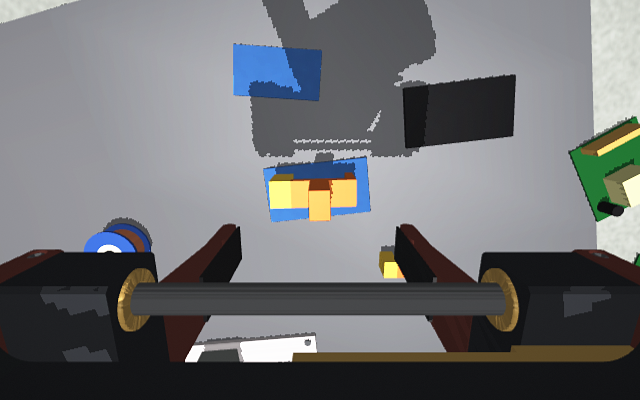

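The wrist view shows the large spacer at (312,195), handle at (319,200), on its mat, with the reel at (110,240). I refine the handle position by masks.

```bash
python3 - <<'E'
from h import *
im=cv2.imread("pics/w1.png"); hsv=cv2.cvtColor(im,cv2.COLOR_BGR2HSV)
sub=hsv[165:225,255:375]
m=cv2.inRange(sub,(5,100,60),(35,255,255))
for r in range(6,60,4): 
    print(165+r,[tuple(int(v) for v in sub[r,c]) for c in range(12,106,9)])
def rc(lo,hi,z):
    k=cv2.inRange(sub,lo,hi); n,l,s,_=cv2.connectedComponentsWithStats(k); i=1+np.argmax(s[1:,4])
    pp=np.argwhere(l==i)[:,::-1]+[255,165]; print(s[i]+np.array([255,165,0,0,0])); 
    return cv2.minAreaRect(ray("wrist",pp,z)[:,:2].astype(np.float32))
print(rc((20,100,215),(35,255,255),45))
print(rc((5,100,60),(18,255,255),45))
K=cv2.inRange(hsv,(95,100,60),(125,255,255)); k=np.zeros_like(K);k[150:225,255:378]=K[150:225,255:378]
pp=np.argwhere(k)[:,::-1];print("mat",cv2.minAreaRect(ray("wrist",pp,5)[:,:2].astype(np.float32)))
E
```

```text
171 [(107, 165, 236), (109, 176, 136), (108, 177, 127), (109, 176, 126), (108, 175, 124), (109, 173, 124), (108, 173, 122), (109, 171, 122), (108, 173, 118), (108, 186, 126), (107, 172, 223)]
175 [(107, 166, 235), (22, 200, 126), (22, 190, 126), (109, 171, 125), (108, 173, 125), (108, 175, 124), (109, 173, 124), (108, 172, 123), (108, 176, 120), (10, 201, 114), (108, 170, 226)]
179 [(106, 166, 237), (22, 184, 122), (22, 185, 121), (3, 126, 95), (8, 168, 100), (9, 171, 106), (10, 197, 110), (10, 214, 111), (10, 207, 163), (12, 191, 219), (108, 171, 227)]
183 [(106, 174, 240), (30, 109, 255), (30, 110, 255), (23, 136, 255), (23, 136, 255), (10, 203, 113), (10, 201, 114), (11, 196, 200), (23, 139, 255), (22, 141, 255), (110, 151, 226)]
187 [(107, 172, 239), (30, 110, 255), (30, 110, 255), (23, 135, 255), (23, 135, 255), (10, 201, 114), (10, 203, 113), (11, 199, 195), (23, 139, 255), (22, 141, 255), (109, 153, 229)]
191 [(107, 170, 241), (30, 110, 255), (30, 110, 255), (23, 136, 255), (23, 135, 255), (20, 149, 255), (21, 144, 255), (10, 200, 175), (22, 140, 255), (22, 142, 255), (109, 15
[... 1113 characters left out ...]
7, 174), (106, 167, 236), (106, 172, 239), (108, 126, 204), (111, 24, 181), (23, 140, 255), (24, 140, 255), (13, 188, 238), (110, 8, 185), (126, 7, 186), (113, 5, 186)]
223 [(115, 9, 173), (128, 6, 174), (110, 9, 176), (107, 10, 178), (126, 7, 178), (107, 10, 180), (116, 10, 182), (115, 8, 183), (114, 7, 184), (116, 10, 187), (120, 7, 186)]
[ 269  181   40   27 1022]
((429.6930236816406, 180.79298400878906), (36.763526916503906, 25.331708908081055), 75.87541198730469)
[290 173  66  35 428]
((435.5331115722656, 213.618408203125), (60.47593307495117, 31.176410675048828), 82.30561065673828)
mat ((441.3147888183594, 205.76101684570312), (109.89613342285156, 60.13685989379883), 82.31097412109375)
```

```bash
python3 - <<'E'
from h import *
im=cv2.imread("pics/w1.png"); hsv=cv2.cvtColor(im,cv2.COLOR_BGR2HSV)
def go(lo,hi,z,box):
    x0,y0,x1,y1=box; k=cv2.inRange(hsv[y0:y1,x0:x1],lo,hi); pp=np.argwhere(k)[:,::-1]+[x0,y0]
    print(pp.min(0),pp.max(0)); r=cv2.minAreaRect(ray("wrist",pp,z)[:,:2].astype(np.float32)); print(r); return np.array(r[0])
y=go((27,80,215),(35,255,255),45,(255,165,375,225))
h=go((19,100,250),(26,255,255),86,(309,190,332,226))
r=go((19,100,250),(26,255,255),45,(333,165,375,225))
a=np.deg2rad(76); e=np.array([np.cos(a),np.sin(a)]); print(y+37*e,h,np.rad2deg(np.arctan2(*(r-y)[::-1])), state()['eef_pos'])
E
```

```text
[269 181] [291 207]
((427.6849365234375, 172.7139892578125), (20.211227416992188, 25.66779327392578), 77.07907104492188)
[309 191] [331 220]
((436.4566345214844, 209.30755615234375), (17.972370147705078, 24.601499557495117), 75.87470245361328)
[333 180] [355 206]
((441.4501953125, 231.90084838867188), (21.010286331176758, 25.365203857421875), 76.60372161865234)
[436.63604666 208.61493113] [436.45663452 209.30755615] 76.90730524334226 [435.75819116 209.22604624 187.49753777]
```

>>> {"op": "apply_moves", "data": {
  "steps": [
    [[0,0,0.5,0,0,-3,0],[0,0,0,0,0,-3,0],[0,0,0,0,0,-3,0],[0,0,0,0,0,-1,0],[0,0,0,0,0,-1,0],[0,0,0,0,0,0,0],[0,0,0,0,0,0,255],[0,0,0,0,0,0,255],[0,0,0,0,0,0,255],[0,0,0,0,0,0,255]]
  ],
  "newtons": 40
}}

```text
t: 2.23
eef_pos: [437.3, 208.9, 78.7]
tcp_rot: [0.372, 3.117, 0.001]
ft_force: [0.5, -0.1, -0.1]
finger_gap: 0.736
gripper_force: 0.0
```

>>> {"op": "apply_moves", "data": {
  "steps": [
    [[0,0,0,0,0,0,255],[0,0,0,0,0,0,255],[0,0,0,0,0,0,255],[0,0,0,0,0,0,255],[0,0,0,0,0,0,255],[0,0,0,0,0,0,255]]
  ]
}}

```text
t: 2.73
eef_pos: [436.4, 208.6, 77.6]
tcp_rot: [-0.372, -3.119, 0.0]
ft_force: [-0.3, 0.5, -0.1]
finger_gap: 0.282
gripper_force: 0.0
```

>>> {"op": "apply_moves", "data": {
  "steps": [
    [[0,0,0,0,0,0,255],[0,0,0,0,0,0,255],[0,0,0,0,0,0,255],[0,0,0,0,0,0,255],[0,0,0,0,0,3,255],[0,0,0,0,0,3,255],[0,0,0,0,0,3,255],[0,0,0,0,0,3,255],[0,0,0,0,0,0,255],[0,0,0,0,0,0,255]]
  ]
}}

```text
t: 3.57
eef_pos: [437.4, 208.9, 199.0]
tcp_rot: [0.372, 3.116, 0.002]
ft_force: [-0.5, -0.8, -2.6]
finger_gap: 0.205
gripper_force: 40.0
```

```bash
python3 - <<'E'
from h import *
im=cv2.imread("pics/top0.png"); hsv=cv2.cvtColor(im,cv2.COLOR_BGR2HSV)
a=np.deg2rad(81.3); e=np.array([np.cos(a),np.sin(a)]); nx=np.array([np.sin(a),-np.cos(a)])
c=np.array([640.1,-27.5])
g=cv2.inRange(hsv,(45,80,40),(85,255,200)); g[:110]=0; g[195:]=0; g[:,:270]=0; g[:,440:]=0
pp=np.argwhere(g)[:,::-1]; W=ray("top",pp,34)[:,:2]-c; v=W@e; u=W@nx
for lo,hi in((-180,-100),(-70,10),(25,110)):
    k=(v>lo)&(v<hi)
    print("u range",u[k].min().round(1),u[k].max().round(1))
    for a0 in range(-45,-10,8):
        q=v[k&(u>a0)&(u<a0+8)]
        if len(q): print(a0,len(q),q.min().round(1),q.max().round(1),((q.min()+q.max())/2).round(1))
print(e,nx)
E
```

```text
u range -47.5 42.2
-45 59 -157.4 -112.5 -134.9
-37 42 -157.0 -112.9 -135.0
-29 58 -157.5 -112.2 -134.8
-21 62 -157.1 -112.6 -134.9
-13 17 -157.6 -112.2 -134.9
u range -47.4 41.9
-45 58 -47.6 -4.6 -26.1
-37 41 -46.4 -4.5 -25.4
-29 53 -47.5 -5.6 -26.6
-21 61 -47.5 -4.4 -25.9
-13 18 -47.1 -5.1 -26.1
u range -47.3 42.2
-45 58 41.9 83.8 62.8
-37 41 42.3 84.0 63.2
-29 51 42.0 83.0 62.5
-21 61 42.9 84.2 63.5
-13 18 41.8 83.2 62.5
[0.15126082 0.98849389] [ 0.98849389 -0.15126082]
```

>>> {"op": "apply_moves", "data": {
  "steps": [
    [[0,0,0.5,1.7,-2.6,0,255],[0,0,0.5,1.7,-2.6,0,255],[0,0,0.5,1.7,-2.6,0,255],[0,0,0.5,1.7,-2.6,0,255],[0,0,0.5,1.7,-2.6,0,255],[0,0,0.5,1.7,-2.6,0,255],[0,0,0.5,1.7,-2.6,0,255],[0,0,0.5,1.7,-2.6,0,255],[0,0,0.5,1.6,-2.5,0,255],[0,0,0.5,1.5,-2.4,0,255]]
  ]
}}

```text
t: 4.4
eef_pos: [602.8, -49.8, 195.0]
tcp_rot: [-0.236, -3.129, -0.0]
ft_force: [-0.0, 0.9, -0.9]
finger_gap: 0.202
gripper_force: 40.0
```

>>> {"op": "apply_moves", "data": {
  "steps": [
    [[0,0,0,0,0,-2,255],[0,0,0,0,0,-2,255],[0,0,0,0,0,-1,255],[0,0,0,0,0,0,255],[0,0,0,0,0,0,255],[0,0,0,0,0,0,255]]
  ]
}}

```text
t: 4.9
eef_pos: [603.5, -48.1, 147.7]
tcp_rot: [-0.235, -3.133, 0.0]
ft_force: [-0.3, -0.5, -1.0]
finger_gap: 0.205
gripper_force: 40.0
```

```bash
python3 - <<'E'
from h import *
s=state(); print(s['eef_pos'],s['tcp_rot'],s['t'])
a=snap("wrist","w2"); snap("top","t2"); b=snap("scene","s2")
cv2.imwrite("pics/v2.png",np.hstack([cv2.resize(a,(400,250)),cv2.resize(b[180:330,200:440],(400,250),interpolation=cv2.INTER_CUBIC)])[:,:,::-1])
E
```

```text
[603.47932988 -48.05373078 147.74744672] [-2.34917107e-01 -3.13265579e+00  1.77002605e-04] 4.9
```

View pics/v2.png

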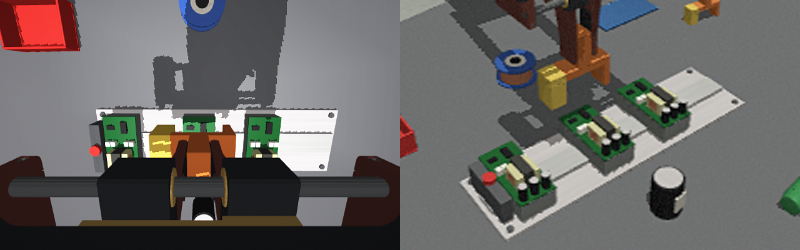

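The spacer is held level above the middle module. In the wrist crop the middle board shows at (200,122), between the yellow leg and the hook, with end at (118,130) and far at (262,130).

```bash
cat > mods.py <<'E'
from h import *
import sys
a=np.deg2rad(81.3); e=np.array([np.cos(a),np.sin(a)]); nx=np.array([np.sin(a),-np.cos(a)]); c=np.array([640.1,-27.5])
def mods(im,n,p=None,lo=(45,80,25)):
    hsv=cv2.cvtColor(im,cv2.COLOR_RGB2HSV); g=cv2.inRange(hsv,lo,(85,255,255))
    pp=np.argwhere(g)[:,::-1]; W=ray(n,pp,34,p)[:,:2]-c; v=W@e; u=W@nx
    for b in range(-51,-14,4):
        k=(u>=b)&(u<b+4)&(abs(v)<190); q=np.sort(v[k])
        if len(q)<4: continue
        cut=np.where(np.diff(q)>8)[0]; seg=np.split(q,cut+1)
        print(b,[(s[0].round(1),s[-1].round(1),len(s)) for s in seg if len(s)>3])
def vt():
    s=state(); d=s['eef_pos'][:2]-c; r=s['tcp_rot']; print("tool v,u",d@e,d@nx,"z",s['eef_pos'][2],"yaw",2*np.rad2deg(np.arctan2(r[1],r[0]))%180-90,"F row",s['ft_force'][:2]@e,s['ft_force'].round(1),"t",s['t'])
if __name__=="__main__":
    vt(); n=sys.argv[1]; p=P(n); mods(snap(n,sys.argv[2]),n,p)
E
python3 mods.py wrist w3
```

```text
tool v,u -25.926222602491677 -32.40462445646854 z 148.7089402367038 yaw 81.4206583309932 F row -0.14763575313430813 [-0.3 -0.1 -1. ] t 5.05
-47 [(np.float64(-157.7), np.float64(-113.6), 210), (np.float64(-49.3), np.float64(-6.1), 192), (np.float64(40.4), np.float64(83.8), 155)]
-43 [(np.float64(-158.2), np.float64(-113.2), 211), (np.float64(-48.6), np.float64(-6.0), 236), (np.float64(39.8), np.float64(84.2), 263)]
-39 [(np.float64(-158.0), np.float64(-113.4), 222), (np.float64(-48.7), np.float64(-5.9), 194), (np.float64(40.0), np.float64(83.8), 178)]
-35 [(np.float64(-158.3), np.float64(-135.1), 78), (np.float64(-125.8), np.float64(-113.7), 59), (np.float64(-48.7), np.float64(-25.6), 104), (np.float64(-17.0), np.float64(-5.8), 70), (np.float64(40.3), np.float64(64.5), 112), (np.float64(73.6), np.float64(84.2), 64)]
-31 [(np.float64(-158.2), np.float64(-135.4), 84), (np.float64(-126.1), np.float64(-113.2), 74), (np.float64(-48.8), np.float64(-44.5), 21), (np.float64(-34.2), np.float64(-25.6), 44), (np.float64(-17.0), np.float64(-5.8), 56), (np.float64(39.8), np.float64(45.1), 27), (np.float64(56.0), np.float64(64.7), 42), (np.float64(73.4), np.float64(83.8), 50)]
-27 [(np.float64(-158.3), np.float64(-135.1), 108), (np.float64(-125.8), np.float64(-113.5), 60), (np.float64(-48.9), np.float64(-25.5), 112), (np.float64(-16.9), np.float64(-5.7), 56), (np.float64(39.9), np.float64(64.4), 145), (np.float64(73.6), np.float64(84.3), 65)]
-23 [(np.float64(-158.2), np.float64(-113.2), 250), (np.float64(40.3), np.float64(83.8), 194)]
-19 [(np.float64(-157.9), np.float64(-113.3), 208), (np.float64(39.7), np.float64(84.1), 205)]
-15 [(np.float64(-158.2), np.float64(-113.6), 206), (np.float64(39.9), np.float64(83.9), 227)]
```

>>> {"op": "apply_moves", "data": {
  "steps": [
    [[0,0,0,0,-0.13,0,255],[0,0,0,0,0,-2,255],[0,0,0,0,0,-1,255],[0,0,0,0,0,-0.5,255],[0,0,0,0,0,0,255],[0,0,0,0,0,0,255]]
  ]
}}

```text
t: 5.6
eef_pos: [603.3, -49.7, 112.5]
tcp_rot: [-0.236, -3.132, 0.0]
ft_force: [0.6, -1.2, -1.8]
finger_gap: 0.203
gripper_force: 40.0
```

>>> {"op": "apply_moves", "data": {
  "steps": [
    [[0,0,0,0,0,-0.5,255],[0,0,0,0,0,-0.5,255],[0,0,0,0,0,-0.5,255],[0,0,0,0,0,-0.5,255],[0,0,0,0,0,-0.5,255],[0,0,0,0,0,0,255],[0,0,0,0,0,0,255],[0,0,0,0,0,0,255]]
  ]
}}

```text
t: 6.27
eef_pos: [603.5, -49.7, 87.6]
tcp_rot: [-0.236, -3.133, 0.0]
ft_force: [-0.1, 0.1, -0.5]
finger_gap: 0.205
gripper_force: 40.0
```

```bash
python3 -c "
from mods import *
vt()"
```

```text
tool v,u -27.49242032954033 -32.78856539097234 z 87.61663244825185 yaw 81.38878752960503 F row 0.05301616299331194 [-0.1  0.1 -0.5] t 6.2667
```

Clean entry. Now drawing the middle module.

>>> {"op": "apply_moves", "data": {
  "steps": [
    [[0,0,0,-0.03,-0.2,0,255],[0,0,0,-0.03,-0.2,0,255],[0,0,0,-0.03,-0.2,0,255],[0,0,0,-0.03,-0.2,0,255],[0,0,0,-0.03,-0.2,0,255],[0,0,0,-0.03,-0.2,0,255],[0,0,0,-0.03,-0.2,0,255],[0,0,0,-0.03,-0.2,0,255],[0,0,0,-0.03,-0.2,0,255],[0,0,0,-0.03,-0.2,0,255]]
  ]
}}

```text
t: 7.1
eef_pos: [600.8, -68.5, 87.8]
tcp_rot: [0.237, 3.132, 0.004]
ft_force: [1.7, 5.3, -0.9]
finger_gap: 0.203
gripper_force: 40.0
```

>>> {"op": "apply_moves", "data": {
  "steps": [
    [[0,0,0,-0.03,-0.2,0,255],[0,0,0,-0.03,-0.2,0,255],[0,0,0,-0.03,-0.2,0,255],[0,0,0,-0.03,-0.2,0,255],[0,0,0,-0.03,-0.2,0,255],[0,0,0,-0.03,-0.2,0,255],[0,0,0,-0.015,-0.1,0,255],[0,0,0,-0.015,-0.1,0,255]]
  ]
}}

```text
t: 7.77
eef_pos: [598.6, -82.5, 87.8]
tcp_rot: [0.237, 3.132, 0.004]
ft_force: [1.3, 6.3, -1.4]
finger_gap: 0.205
gripper_force: 40.0
```

```bash
python3 mods.py wrist w4
```

```text
tool v,u -60.6941382756008 -32.7057578041112 z 87.79947887110166 yaw 81.33489626796197 F row 6.397138771696822 [ 1.3  6.3 -1.4] t 7.7667
-47 [(np.float64(-157.5), np.float64(-113.6), 274), (np.float64(-79.0), np.float64(-35.8), 266), (np.float64(39.4), np.float64(84.4), 273)]
-43 [(np.float64(-158.0), np.float64(-113.8), 405), (np.float64(-79.1), np.float64(-35.8), 67), (np.float64(39.4), np.float64(84.5), 412)]
-39 [(np.float64(-158.2), np.float64(-115.5), 322), (np.float64(39.6), np.float64(84.5), 336)]
-35 [(np.float64(-158.2), np.float64(-134.8), 152), (np.float64(-125.8), np.float64(-115.6), 96), (np.float64(39.5), np.float64(64.9), 152), (np.float64(74.6), np.float64(84.4), 75)]
-31 [(np.float64(-158.1), np.float64(-153.8), 35), (np.float64(-143.5), np.float64(-134.5), 65), (np.float64(-126.0), np.float64(-115.4), 79), (np.float64(39.5), np.float64(45.8), 58), (np.float64(56.8), np.float64(64.9), 74), (np.float64(74.7), np.float64(84.4), 88)]
-27 [(np.float64(-158.2), np.float64(-135.0), 209), (np.float64(-125.8), np.float64(-115.5), 96), (np.float64(39.4), np.float64(64.7), 226), (np.float64(74.7), np.float64(84.5), 89)]
-23 [(np.float64(-158.2), np.float64(-115.8), 293), (np.float64(39.7), np.float64(84.5), 307)]
-19 [(np.float64(-158.2), np.float64(-115.5), 380), (np.float64(39.5), np.float64(84.5), 399)]
-15 [(np.float64(-158.0), np.float64(-115.6), 199), (np.float64(39.3), np.float64(84.5), 332)]
```

>>> {"op": "apply_moves", "data": {
  "steps": [
    [[0,0,0,-0.015,-0.1,0,255],[0,0,0,-0.015,-0.1,0,255],[0,0,0,-0.01,-0.05,0,255]]
  ]
}}

```text
t: 8.07
eef_pos: [598.2, -85.0, 87.8]
tcp_rot: [0.237, 3.132, 0.003]
ft_force: [1.6, 5.7, -1.3]
finger_gap: 0.204
gripper_force: 40.0
```

>>> {"op": "apply_moves", "data": {
  "steps": [
    [[0,0,0,-0.01,-0.05,0,255],[0,0,0,0,0,0,255]]
  ]
}}

```text
t: 8.23
eef_pos: [598.1, -85.6, 87.8]
tcp_rot: [0.237, 3.132, 0.003]
ft_force: [0.8, 5.4, -2.1]
finger_gap: 0.203
gripper_force: 40.0
```

>>> {"op": "apply_moves", "data": {
  "steps": [
    [[0,0,0,-0.01,-0.05,0,255],[0,0,0,0,0,0,255]]
  ]
}}

```text
t: 8.4
eef_pos: [598.0, -86.0, 87.8]
tcp_rot: [0.237, 3.132, 0.003]
ft_force: [1.7, 5.0, -2.7]
finger_gap: 0.203
gripper_force: 40.0
```

>>> {"op": "apply_moves", "data": {
  "steps": [
    [[0,0,0,0,-0.05,0,255],[0,0,0,0,0,0,255]]
  ]
}}

```text
t: 8.57
eef_pos: [598.0, -86.5, 87.8]
tcp_rot: [0.237, 3.132, 0.003]
ft_force: [0.8, 5.1, -1.1]
finger_gap: 0.203
gripper_force: 40.0
```

Moved about 4 mm with no contact yet, and only about 0.5 mm should remain. Continuing in 0.5 mm steps.

>>> {"op": "apply_moves", "data": {
  "steps": [
    [[0,0,0,-0.01,-0.05,0,255],[0,0,0,0,0,0,255]]
  ]
}}

```text
t: 8.73
eef_pos: [597.9, -86.9, 87.8]
tcp_rot: [0.237, 3.132, 0.004]
ft_force: [2.6, 6.7, -2.1]
finger_gap: 0.202
gripper_force: 40.0
```

>>> {"op": "apply_moves", "data": {
  "steps": [
    [[0,0,0,-0.01,-0.05,0,255],[0,0,0,0,0,0,255]]
  ]
}}

```text
t: 8.9
eef_pos: [597.9, -86.9, 87.8]
tcp_rot: [0.238, 3.132, 0.005]
ft_force: [0.8, 7.8, -1.0]
finger_gap: 0.202
gripper_force: 40.0
```

```bash
python3 mods.py wrist w5 | head -3
```

```text
tool v,u -65.13063614117893 -32.71064526654947 z 87.7965357958152 yaw 81.32524956964735 F row 7.798805690519381 [ 0.8  7.8 -1. ] t 8.9
-47 [(np.float64(-157.9), np.float64(-114.0), 266), (np.float64(-83.4), np.float64(-40.2), 266), (np.float64(39.7), np.float64(84.6), 273)]
-43 [(np.float64(-158.2), np.float64(-116.8), 371), (np.float64(-83.4), np.float64(-40.2), 67), (np.float64(39.5), np.float64(84.6), 411)]
```

>>> {"op": "apply_moves", "data": {
  "steps": [
    [[0,0,0,-0.01,-0.05,0,255],[0,0,0,0,0,0,255],[0,0,0,0,0,0,255]]
  ]
}}

```text
t: 9.2
eef_pos: [597.9, -87.0, 87.8]
tcp_rot: [0.238, 3.132, 0.006]
ft_force: [3.3, 10.1, -1.6]
finger_gap: 0.202
gripper_force: 40.0
```

>>> {"op": "apply_moves", "data": {
  "steps": [
    [[0,0,0,0.03,0.2,0,255],[0,0,0,0.03,0.2,0,255],[0,0,0,0.03,0.2,0,255],[0,0,0,0,0,0,255],[0,0,0,0,0,0,255]]
  ]
}}

```text
t: 9.62
eef_pos: [598.4, -83.4, 87.7]
tcp_rot: [0.235, 3.133, -0.001]
ft_force: [1.0, -0.9, -0.9]
finger_gap: 0.203
gripper_force: 40.0
```

```bash
python3 mods.py wrist w6 | head -3
```

```text
tool v,u -61.543272776317586 -32.80800039298803 z 87.67439762527009 yaw 81.40198020296006 F row -0.7360403975268973 [ 1.  -0.9 -0.9] t 9.6167
-47 [(np.float64(-157.9), np.float64(-113.3), 275), (np.float64(-83.4), np.float64(-40.1), 287), (np.float64(39.6), np.float64(84.4), 292)]
-43 [(np.float64(-158.2), np.float64(-113.5), 399), (np.float64(-83.4), np.float64(-53.2), 47), (np.float64(39.4), np.float64(84.5), 414)]
```

>>> {"op": "apply_moves", "data": {
  "steps": [
    [[0,0,0,0.02,0.14,0,255],[0,0,0,0,0,0,255],[0,0,0,0,0,1,255],[0,0,0,0,0,2,255],[0,0,0,0,0,3,255],[0,0,0,0.31,2.03,0,255],[0,0,0,0.31,2.03,0,255],[0,0,0,0.31,2.03,0,255],[0,0,0,0.31,2.03,0,255],[0,0,0,0.31,2.03,0,255]]
  ]
}}

```text
t: 10.5
eef_pos: [614.3, 20.5, 148.6]
tcp_rot: [0.236, 3.132, -0.0]
ft_force: [-0.2, -1.0, -1.3]
finger_gap: 0.204
gripper_force: 40.0
```

>>> {"op": "apply_moves", "data": {
  "steps": [
    [[0,0,0,0.31,2.03,0,255],[0,0,0,0,0,0,255],[0,0,0,0,0,-1.5,255],[0,0,0,0,0,-0.8,255],[0,0,0,0,0,0,255],[0,0,0,0,0,0,255]]
  ]
}}

```text
t: 11.0
eef_pos: [616.5, 39.4, 124.2]
tcp_rot: [-0.236, -3.131, 0.001]
ft_force: [0.5, 0.3, -1.3]
finger_gap: 0.205
gripper_force: 40.0
```

```bash
python3 mods.py wrist w7
```

```text
tool v,u 62.61007378108302 -33.441692557459106 z 124.24540835296743 yaw 81.36129216125977 F row 0.33531827403406816 [ 0.5  0.3 -1.3] t 11.0
-47 [(np.float64(-158.3), np.float64(-112.9), 287), (np.float64(-83.7), np.float64(-39.0), 232), (np.float64(40.3), np.float64(83.5), 227)]
-43 [(np.float64(-158.5), np.float64(-112.8), 296), (np.float64(-83.7), np.float64(-39.3), 289), (np.float64(40.3), np.float64(83.6), 283)]
-39 [(np.float64(-158.4), np.float64(-112.9), 214), (np.float64(-83.6), np.float64(-39.1), 236), (np.float64(40.9), np.float64(83.7), 240)]
-35 [(np.float64(-158.6), np.float64(-136.8), 94), (np.float64(-126.3), np.float64(-112.9), 70), (np.float64(-83.8), np.float64(-61.4), 87), (np.float64(-52.0), np.float64(-39.3), 80), (np.float64(40.9), np.float64(83.8), 129)]
-31 [(np.float64(-158.5), np.float64(-155.0), 24), (np.float64(-144.4), np.float64(-136.6), 46), (np.float64(-126.3), np.float64(-112.7), 88), (np.float64(-83.7), np.float64(-80.3), 23), (np.float64(-69.1), np.float64(-61.6), 50), (np.float64(-51.8), np.float64(-39.1), 70)]
-27 [(np.float64(-158.5), np.float64(-136.7), 139), (np.float64(-126.4), np.float64(-113.0), 86), (np.float64(-83.8), np.float64(-61.5), 143), (np.float64(-52.3), np.float64(-39.3), 85)]
-23 [(np.float64(-158.6), np.float64(-112.9), 278), (np.float64(-83.9), np.float64(-39.1), 263)]
-19 [(np.float64(-158.6), np.float64(-113.1), 288), (np.float64(-83.9), np.float64(-39.4), 282)]
-15 [(np.float64(-158.6), np.float64(-113.0), 216), (np.float64(-84.0), np.float64(-39.3), 225)]
```

View pics/w7.png

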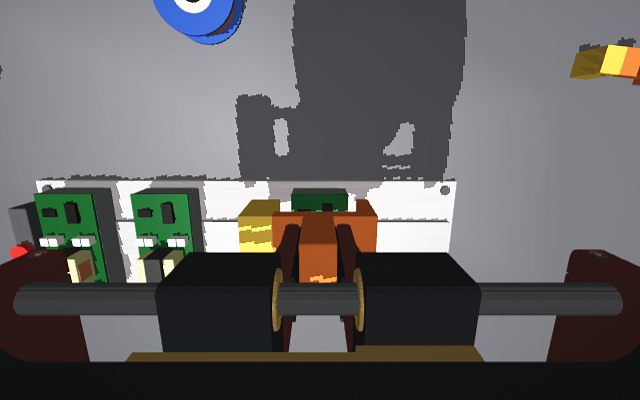

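The far board (320,198) is centred between the yellow leg (260,225) and the hook (368,225). Descending.

>>> {"op": "apply_moves", "data": {
  "steps": [
    [[0,0,0,0,0,-0.6,255],[0,0,0,0,0,-0.6,255],[0,0,0,0,0,-0.6,255],[0,0,0,0,0,-0.6,255],[0,0,0,0,0,-0.6,255],[0,0,0,0,0,-0.6,255],[0,0,0,0,0,0,255],[0,0,0,0,0,0,255],[0,0,0,0,0,0,255]]
  ]
}}

```text
t: 11.8
eef_pos: [617.3, 40.1, 88.6]
tcp_rot: [0.236, 3.133, -0.0]
ft_force: [0.1, -0.5, -1.3]
finger_gap: 0.206
gripper_force: 40.0
```

>>> {"op": "apply_moves", "data": {
  "steps": [
    [[0,0,0,-0.03,-0.2,0,255],[0,0,0,-0.03,-0.2,0,255],[0,0,0,-0.03,-0.2,0,255],[0,0,0,-0.03,-0.2,0,255],[0,0,0,-0.03,-0.2,0,255],[0,0,0,-0.03,-0.2,0,255],[0,0,0,-0.03,-0.2,0,255],[0,0,0,-0.03,-0.2,0,255],[0,0,0,-0.03,-0.2,0,255],[0,0,0,-0.03,-0.2,0,255]]
  ]
}}

```text
t: 12.63
eef_pos: [614.6, 21.2, 88.9]
tcp_rot: [0.237, 3.132, 0.004]
ft_force: [0.5, 5.9, -1.6]
finger_gap: 0.206
gripper_force: 40.0
```

>>> {"op": "apply_moves", "data": {
  "steps": [
    [[0,0,0,-0.03,-0.2,0,255],[0,0,0,-0.03,-0.2,0,255],[0,0,0,-0.03,-0.2,0,255],[0,0,0,-0.03,-0.2,0,255],[0,0,0,-0.03,-0.2,0,255],[0,0,0,-0.03,-0.2,0,255],[0,0,0,-0.03,-0.2,0,255],[0,0,0,-0.03,-0.2,0,255],[0,0,0,-0.03,-0.2,0,255],[0,0,0,-0.03,-0.2,0,255]]
  ]
}}

```text
t: 13.47
eef_pos: [611.5, 1.2, 88.9]
tcp_rot: [0.237, 3.132, 0.004]
ft_force: [2.0, 6.7, -1.3]
finger_gap: 0.202
gripper_force: 40.0
```

>>> {"op": "apply_moves", "data": {
  "steps": [
    [[0,0,0,-0.03,-0.2,0,255],[0,0,0,-0.03,-0.2,0,255],[0,0,0,-0.03,-0.2,0,255],[0,0,0,-0.03,-0.2,0,255],[0,0,0,0,0,0,255]]
  ]
}}

```text
t: 13.88
eef_pos: [610.2, -7.1, 88.9]
tcp_rot: [0.237, 3.132, 0.003]
ft_force: [0.4, 4.5, -1.1]
finger_gap: 0.201
gripper_force: 40.0
```

```bash
python3 mods.py wrist w8 | head -5
```

```text
tool v,u 15.612962212215246 -32.634219753063974 z 88.93076678770927 yaw 81.333442984181 F row 4.519306690561917 [ 0.4  4.5 -1.1] t 13.8833
-47 [(np.float64(-158.3), np.float64(-113.0), 343), (np.float64(-83.7), np.float64(-39.5), 336), (np.float64(-2.8), np.float64(40.7), 330)]
-43 [(np.float64(-158.4), np.float64(-113.1), 414), (np.float64(-83.6), np.float64(-39.2), 405), (np.float64(-2.9), np.float64(40.7), 67)]
-39 [(np.float64(-158.5), np.float64(-113.0), 277), (np.float64(-83.7), np.float64(-60.6), 176), (np.float64(-51.9), np.float64(-39.5), 93)]
-35 [(np.float64(-158.5), np.float64(-136.4), 148), (np.float64(-126.3), np.float64(-113.0), 120), (np.float64(-83.7), np.float64(-60.9), 152), (np.float64(-51.9), np.float64(-39.6), 114)]
```

>>> {"op": "apply_moves", "data": {
  "steps": [
    [[0,0,0,-0.02,-0.13,0,255],[0,0,0,-0.02,-0.13,0,255],[0,0,0,-0.015,-0.1,0,255],[0,0,0,-0.015,-0.1,0,255],[0,0,0,-0.01,-0.05,0,255],[0,0,0,0,0,0,255]]
  ]
}}

```text
t: 14.43
eef_pos: [609.4, -12.1, 88.9]
tcp_rot: [0.237, 3.132, 0.003]
ft_force: [1.6, 6.0, -0.3]
finger_gap: 0.203
gripper_force: 40.0
```

>>> {"op": "apply_moves", "data": {
  "steps": [
    [[0,0,0,-0.005,-0.04,0,255],[0,0,0,0,0,0,255]]
  ]
}}

```text
t: 14.6
eef_pos: [609.4, -12.4, 88.9]
tcp_rot: [0.237, 3.132, 0.003]
ft_force: [1.1, 4.4, -1.8]
finger_gap: 0.205
gripper_force: 40.0
```

>>> {"op": "apply_moves", "data": {
  "steps": [
    [[0,0,0,-0.005,-0.04,0,255],[0,0,0,0,0,0,255]]
  ]
}}

```text
t: 14.77
eef_pos: [609.3, -12.8, 88.9]
tcp_rot: [0.237, 3.132, 0.003]
ft_force: [1.0, 5.9, -0.9]
finger_gap: 0.209
gripper_force: 40.0
```

```bash
python3 mods.py wrist w9 | head -3
```

```text
tool v,u 9.862880520014091 -32.692578550349424 z 88.89005193124862 yaw 81.34731803478456 F row 6.011633276461422 [ 1.   5.9 -0.9] t 14.7667
-47 [(np.float64(-158.4), np.float64(-113.0), 342), (np.float64(-83.6), np.float64(-39.4), 330), (np.float64(-8.6), np.float64(34.9), 331)]
-43 [(np.float64(-158.4), np.float64(-113.1), 414), (np.float64(-83.7), np.float64(-42.2), 342), (np.float64(-8.6), np.float64(34.9), 67)]
```

>>> {"op": "apply_moves", "data": {
  "steps": [
    [[0,0,0,-0.005,-0.04,0,255],[0,0,0,0,0,0,255],[0,0,0,0,0,0,255]]
  ]
}}

```text
t: 15.07
eef_pos: [609.3, -13.2, 88.9]
tcp_rot: [0.237, 3.132, 0.003]
ft_force: [0.7, 6.0, -1.7]
finger_gap: 0.2
gripper_force: 40.0
```

>>> {"op": "apply_moves", "data": {
  "steps": [
    [[0,0,0,-0.005,-0.03,0,255],[0,0,0,0,0,0,255],[0,0,0,0,0,0,255]]
  ]
}}

```text
t: 15.32
eef_pos: [609.2, -13.5, 88.9]
tcp_rot: [0.237, 3.132, 0.003]
ft_force: [0.9, 5.4, -1.7]
finger_gap: 0.204
gripper_force: 40.0
```

>>> {"op": "apply_moves", "data": {
  "steps": [
    [[0,0,0,-0.005,-0.03,0,255],[0,0,0,0,0,0,255],[0,0,0,0,0,0,255]]
  ]
}}

```text
t: 15.57
eef_pos: [609.2, -13.7, 88.9]
tcp_rot: [0.237, 3.132, 0.003]
ft_force: [0.9, 6.3, -0.7]
finger_gap: 0.203
gripper_force: 40.0
```

```bash
python3 mods.py wrist w10 | head -3
```

```text
tool v,u 8.990826199648202 -32.63849602435234 z 88.92644605256397 yaw 81.34742869923448 F row 6.380809989095461 [ 0.9  6.3 -0.7] t 15.5667
-47 [(np.float64(-158.1), np.float64(-113.0), 342), (np.float64(-83.7), np.float64(-40.3), 324), (np.float64(-9.5), np.float64(34.0), 331)]
-43 [(np.float64(-158.5), np.float64(-113.1), 415), (np.float64(-83.7), np.float64(-43.1), 362), (np.float64(-9.5), np.float64(34.0), 67)]
```

Gap is 30 mm within measurement, and the tool stop matches the prediction (74.1 mm from the first stop). Back off, check, lift.

>>> {"op": "apply_moves", "data": {
  "steps": [
    [[0,0,0,0.03,0.2,0,255],[0,0,0,0.03,0.2,0,255],[0,0,0,0.03,0.18,0,255],[0,0,0,0,0,0,255],[0,0,0,0,0,0,255]]
  ]
}}

```text
t: 16.03
eef_pos: [609.8, -9.2, 88.6]
tcp_rot: [-0.235, -3.133, 0.001]
ft_force: [-0.7, -0.6, -0.3]
finger_gap: 0.202
gripper_force: 40.0
```

>>> {"op": "apply_moves", "data": {
  "steps": [
    [[0,0,0,0,0,1,255],[0,0,0,0,0,2,255],[0,0,0,0,0,3,255],[0,0,0,0,0,3,255],[0,0,0,0,0,2,255],[0,0,0,-1.7,2.15,0,255],[0,0,0,-1.7,2.15,0,255],[0,0,0,-1.7,2.15,0,255],[0,0,0,-1.7,2.15,0,255],[0,0,0,-1.7,2.15,0,255]]
  ]
}}

```text
t: 16.87
eef_pos: [524.0, 99.0, 199.5]
tcp_rot: [0.237, 3.132, -0.0]
ft_force: [0.3, -0.1, -1.5]
finger_gap: 0.206
gripper_force: 40.0
```

>>> {"op": "apply_moves", "data": {
  "steps": [
    [[0,0,0,-1.7,2.15,0,255],[0,0,0,-1.7,2.15,0,255],[0,0,0,-1.7,2.15,0,255],[0,0,0,-1.7,2.15,0,255],[0,0,0,-1.7,2.15,0,255],[0,0,0,0,0,-3,255],[0,0,0,0,0,-3,255],[0,0,0,0,0,-3,255],[0,0,0,0,0,-1.5,255],[0,0,0,0,0,0,255]]
  ]
}}

```text
t: 17.7
eef_pos: [437.6, 205.2, 91.4]
tcp_rot: [-0.235, -3.128, 0.003]
ft_force: [-0.4, 0.9, -1.5]
finger_gap: 0.199
gripper_force: 40.0
```

>>> {"op": "apply_moves", "data": {
  "steps": [
    [[0,0,0,0,0,0,255],[0,0,0,0,0,0,255],[0,0,0,0,0,0,255]]
  ]
}}

```text
t: 17.95
eef_pos: [441.2, 206.2, 95.2]
tcp_rot: [0.236, 3.13, 0.001]
ft_force: [0.3, 0.1, -0.6]
finger_gap: 0.201
gripper_force: 40.0
```

>>> {"op": "apply_moves", "data": {
  "steps": [
    [[0,0,0,0,0,-0.5,255],[0,0,0,0,0,-0.5,255],[0,0,0,0,0,-0.4,255],[0,0,0,0,0,-0.2,255],[0,0,0,0,0,0,255],[0,0,0,0,0,0,255],[0,0,0,0,0,0,255]]
  ]
}}

```text
t: 18.53
eef_pos: [439.7, 205.8, 77.6]
tcp_rot: [-0.236, -3.132, 0.0]
ft_force: [0.2, -1.6, 1.2]
finger_gap: 0.202
gripper_force: 40.0
```

>>> {"op": "apply_moves", "data": {
  "steps": [
    [[0,0,0,0,0,-0.1,255],[0,0,0,0,0,0,255]]
  ]
}}

```text
t: 18.7
eef_pos: [439.7, 205.8, 77.5]
tcp_rot: [-0.236, -3.133, 0.0]
ft_force: [-3.8, -1.6, 14.2]
finger_gap: 0.204
gripper_force: 40.0
```

>>> {"op": "apply_moves", "data": {
  "steps": [
    [[0,0,0,0,0,-0.1,255],[0,0,0,0,0,0,255]]
  ]
}}

```text
t: 18.87
eef_pos: [439.8, 205.8, 77.5]
tcp_rot: [0.236, 3.132, -0.0]
ft_force: [-6.3, -2.1, 27.0]
finger_gap: 0.2
gripper_force: 40.0
```

Seated on the mat. I relax 2 mm, open, and rise.

>>> {"op": "apply_moves", "data": {
  "steps": [
    [[0,0,0,0,0,0.15,255],[0,0,0,0,0,0,255],[0,0,0,0,0,0,0],[0,0,0,0,0,0,0],[0,0,0,0,0,0,0],[0,0,0,0,0,0,0],[0,0,0,0,0,0,0],[0,0,0,0,0,0,0],[0,0,0,0,0,0,0],[0,0,0,0,0,0,0]]
  ]
}}

```text
t: 19.7
eef_pos: [439.8, 205.9, 77.1]
tcp_rot: [-0.236, -3.133, 0.0]
ft_force: [0.1, 0.9, -0.4]
finger_gap: 0.774
gripper_force: 0.0
```

>>> {"op": "apply_moves", "data": {
  "steps": [
    [[0,0,0,0,0,1,0],[0,0,0,0,0,2,0],[0,0,0,0,0,4,0],[0,0,0,0,0,4,0],[0,0,0,-1,4,0,0],[0,0,0,-1,4,0,0],[0,0,0,-1,4,0,0],[0,0,0,-1,4,0,0],[0,0,0,0,0,0,0],[0,0,0,0,0,0,0]]
  ]
}}

```text
t: 20.53
eef_pos: [399.1, 367.7, 187.8]
tcp_rot: [0.229, 3.133, 0.001]
ft_force: [0.0, -0.3, -1.3]
finger_gap: 1.001
gripper_force: 0.0
```

```bash
python3 mods.py top t9; python3 - <<'E'
import cv2
i=cv2.imread("pics/t9.png"); cv2.imwrite("pics/t9c.png",cv2.resize(i[90:290,180:450],None,fx=2.8,fy=2.8,interpolation=cv2.INTER_CUBIC))
E
```

```text
tool v,u 354.22130120008694 -298.020883332575 z 187.79239652912761 yaw 81.62568709815207 F row -0.25515051001155764 [ 0.  -0.3 -1.3] t 20.5333
-51 []
-47 [(np.float64(-153.8), np.float64(-112.5), 32), (np.float64(-81.4), np.float64(-38.3), 31), (np.float64(-7.3), np.float64(33.7), 31)]
-43 [(np.float64(-155.8), np.float64(-112.1), 29), (np.float64(-81.0), np.float64(-39.8), 30), (np.float64(-6.5), np.float64(34.5), 30)]
-39 [(np.float64(-157.4), np.float64(-133.2), 18), (np.float64(-123.8), np.float64(-113.7), 9), (np.float64(-80.2), np.float64(-39.0), 25), (np.float64(-6.1), np.float64(13.7), 14), (np.float64(25.3), np.float64(34.9), 9)]
-35 [(np.float64(-156.6), np.float64(-152.0), 4), (np.float64(-142.2), np.float64(-134.8), 7), (np.float64(-125.4), np.float64(-112.9), 10), (np.float64(-67.8), np.float64(-60.0), 6), (np.float64(-50.7), np.float64(-38.6), 10), (np.float64(-7.6), np.float64(-3.0), 5), (np.float64(6.7), np.float64(14.1), 7), (np.float64(23.4), np.float64(33.4), 8)]
-31 [(np.float64(-156.3), np.float64(-134.0), 13), (np.float64(-124.6), np.float64(-112.5), 10), (np.float64(-81.4), np.float64(-59.6), 14), (np.float64(-50.3), np.float64(-38.2), 9), (np.float64(-6.8), np.float64(14.9), 15), (np.float64(24.2), np.float64(34.3), 9)]
-27 [(np.float64(-157.5), np.float64(-112.2), 27), (np.float64(-80.6), np.float64(-61.1), 16), (np.float64(-51.4), np.float64(-39.4), 10), (np.float64(-6.4), np.float64(15.7), 15), (np.float64(25.0), np.float64(34.7), 9)]
-23 [(np.float64(-157.1), np.float64(-113.4), 32), (np.float64(-80.2), np.float64(-39.0), 30), (np.float64(-7.9), np.float64(35.1), 32)]
-19 [(np.float64(-156.8), np.float64(-113.0), 33), (np.float64(-81.8), np.float64(-38.2), 33), (np.float64(-7.1), np.float64(33.6), 30)]
-15 [(np.float64(-156.0), np.float64(-112.2), 19), (np.float64(-81.0), np.float64(-40.1), 19), (np.float64(-6.7), np.float64(34.4), 22)]
```

View pics/t9c.png

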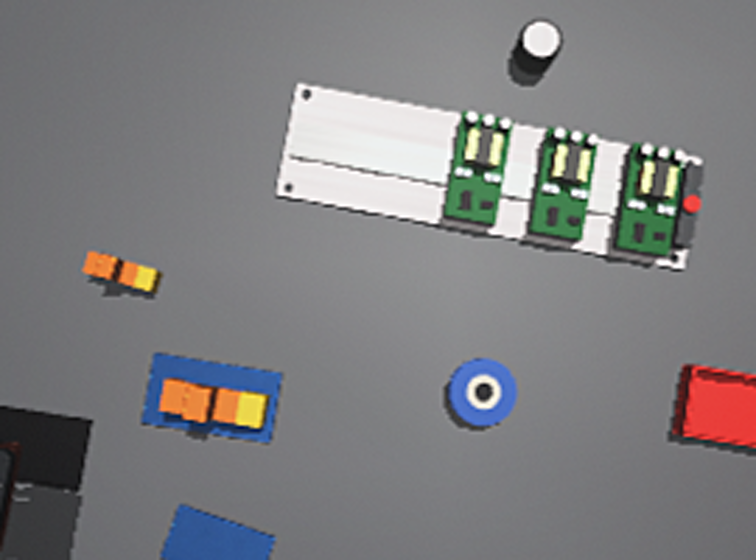

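The gaps look equal (module centres about -134.5, -60 and 14 mm along the row). The spacer stands on the large blue mat at (213,400) in the crop, released, and the bystanders are where they were.

```bash
python3 -c "
from plant import finish_job
print(finish_job())"
```

```text
the job is handed in; nothing more can be done
None
```

I set both gaps to about 30 mm by camera (module spacings about 74 mm), stood the spacer back on its blue mat, released it, and handed the job in at about 20.6 s; no verdict was returned.

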